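# Set the coil cutter's length stop, coming up to the mark from one side

## Task

On the coil cutter, set the length stop to the pointed (house-shaped) rider on the scale, not to the round stud. The stop is loose on its knob and now stands past the rider, towards the cutting bow: take the wooden knob and draw the stop back, away from the bow, until its pointer is about 30 mm behind the rider, then bring it up towards the bow until the pointer stands level with the rider, so that the last movement takes up the play. Let go and leave it there.

Things in the scene. Friction and masses are not known exactly. Their poses are not given: they have to be found in the camera images.
- cutter: Coil cutter: fixed wooden board 250 x 520 x 20 mm on the table. Origin: centre of its underside. Its y runs along the slide rail, towards the cutting bow (steel hoop 120 mm high, at y = +225, x = -2 to +68 mm); its x runs across, from the rail (x = -45 mm) to the dark scale ledge (x = +95 mm, top at z = 48 mm). Bar the knob and bow, nothing on it is over 62 mm above the table.
- knob_grip (a point): Centre of the upright round wooden knob, 28 mm across, 45 mm tall, 87 mm above the table (top 108). Axes as the cutter's. It only slides along y, in a slot of the aluminium carriage with 22 mm play: free (under 1 N) from y = -11 to +11 mm relative to the pointer; at a slot end it takes the carriage along (about 3 N). Carriage and knob stay where left.
- pointer (a point): Tip of the steel pointer on the carriage's stop arm (the length stop), 55 mm above the table, 120 mm across (+x) from the knob's line, beside the scale ledge. Axes as the cutter's. Slides with the carriage along y; it can go at least 50 mm behind the rider.
- mark_tip (a point): The set mark: point of the house-shaped steel rider (24 mm wide, 38 mm long, 12 mm tall), fixed on the scale ledge with its point facing the pointer, 54 mm above the table. Axes as the cutter's. The other rider, a round stud of 24 mm diameter, is not the mark.

How it is judged:
By the outcome, as a careful person would: the job done as asked, in the order asked, and still so for the second after the job is handed in, with the robot touching nothing.
It also fails if it takes over 35 s, if anything falls off the work surface, if the arm or the gripper's body presses on something with over 40 N, if the wrist force passes 120 N, or if a joint passes its speed limit or range.

## Robot

A 7-joint arm with a two-finger parallel gripper is mounted at the origin on the work surface. World frame = base frame: x ahead of the robot, y to its left, z up, the work surface at z = 0. Lengths are in m, angles in rad, forces in N, time in s.
With the tool pointing down it reaches from about 0.425 to 0.95 m from the base axis. Payload 4.7 kg.
Tool frame: the origin (TCP) lies on the centre line of the jaws, within the pads' length; the fingertips stand robot.nose_length ahead of it and the grasp point (between the pads) lies 8 mm behind it (robot.nose_length is the distance from the TCP to the fingertips, in m); z points along the fingers, y is the line along which they close (so a half turn about z gives the same grasp; the last joint's range is limited). The gripper opens to 85 mm and grips with 20 to 120 N. Pads are 22 mm wide; open, the fingers measure 114 mm over their backs; the gripper's body (76 mm by 85 mm) begins 54 mm behind the grasp point. The pads swing forward as they close: fully open they stand 13 mm farther back than shut.
Start: joints at [-1.296, 0.469, -0.049, 1.532, 0.024, 1.141, -0.082], TCP at [0.202, 0.644, 0.242] pointing down, gripper open.
Joint ranges: [-2.59, 2.59], [-0.33, 1.99], [-1.39, 1.29], [0.1, 2.45], [-1.04, 4.18], [0.21, 1.99], [-2.66, 2.66]. Speed limits (rad/s): [2.57, 2.57, 3.14, 3.14, 3.14, 3.14, 3.14].

## Interface

Orientations are given as [roll, pitch, yaw] about the fixed x, y, z axes, in that order (R = Rz(yaw) Ry(pitch) Rx(roll)).
In Python, from plant import robot gives the robot as it stands. Calls block until the motion is done:
- robot.goto(position, orientation): joint-space move of the TCP to a pose.
- robot.move_straight(position, vel=0.15, attitude=None, contact_N=None): straight line of the TCP; attitude=None keeps the orientation; vel is the mean speed in m/s. With contact_N (N) it stops when the force on the tool has changed by that much, and returns True; else False.
- robot.move_joints(angles): joint-space move.
- robot.grip(opening, strength=None): opening from 0.0 (shut) to 1.0 (fully open); strength is the grip in N (None keeps the last); returns when the fingers have stopped.
- robot.sleep(seconds).
- robot.inverse_kinematics(position, orientation): joint angles nearest the present ones, or None.
- robot.sense(): the state.
- robot.grab_frame(name): name is "scene" or "top" or "wrist"; returns a dict with "image" (420x560x3 uint8, red, green, blue), "range_z" (420x560 float32, m along the optical axis (not along the pixel's ray), 0 where there is no reading), "fx", "fy", "cx", "cy" (pixels), "R" (3x3) and "t" (3): a world point X has camera coordinates R X + t. Camera axes: x right, y down, z forward; pixel columns grow to the right and rows downward; lengths in m; the calibration is good to about 2 mm. A picture is of the moment at which its call begins.
A pose or a line that the arm cannot do raises robot.IKError and nothing moves.
- robot.close_job(): hands the job in; it is judged then, once.
The state is a dict: "t": time; "joint_pos": joint angles; "joint_velocities": joint speeds; "effort": joint torques, N m; "tcp_pos": TCP position; "tcp_rot": TCP orientation; "wrist_force": force on the tool from outside, world axes, zero at the start; "torque": the same for the moment, N m; "opening": opening from 0.0 (shut) to 1.0 (fully open); "gripper_force": force on a finger pad.
Only numpy, scipy, OpenCV 4.12 (cv2) and the standard library are available. Lean on these libraries where they do the work, as an engineer would, in place of code of your own. Each camera call takes 0.05 s, during which the arm holds its last target. There are 200 camera calls.

## Working session

There is one attempt and no reset: what is moved stays moved. The work goes in short steps, each a Python script; the robot and the scene stay as the last script left them, time stands still between calls to the robot, and variables do not carry over. Pictures are saved under pics/ and viewed, at most 10 in all, crops included, and the job is handed in when it is done.

```bash
mkdir -p pics; cat > h.py <<'E'
import numpy as np, cv2
from plant import robot
def snap(cam,name):
    f=robot.grab_frame(cam); np.savez('pics/'+name+'.npz',**f)
    cv2.imwrite('pics/'+name+'.png',f['image'][:,:,::-1]); return f
def ray(f,u,v):
    R=np.array(f['R']);t=np.array(f['t'])
    d=R.T@np.array([(u-f['cx'])/f['fx'],(v-f['cy'])/f['fy'],1.]); return -R.T@t,d
def atz(f,u,v,z):
    c,d=ray(f,u,v); return c+d*(z-c[2])/d[2]
def atd(f,u,v):
    c,d=ray(f,u,v); return c+d*f['range_z'][int(v),int(u)]
E
python3 - <<'E'
from h import *
f=snap('top','top0'); snap('scene','scene0'); s=robot.sense(); print(s['t'],s['tcp_rot'],robot.nose_length)
print(f['R'],f['t'],f['fx'])
E
```

```text
0.1 [-3.13983321e+00  4.98801432e-05  2.83780293e+00] 0.011
[[ 0.01546779 -0.99969525  0.0192396 ]
 [-0.98563541 -0.01848104 -0.16787282]
 [ 0.16817723 -0.01636661 -0.9856209 ]] [-0.0396116   0.59586882  0.64212735] 481.9002597053878
```

View pics/top0.png

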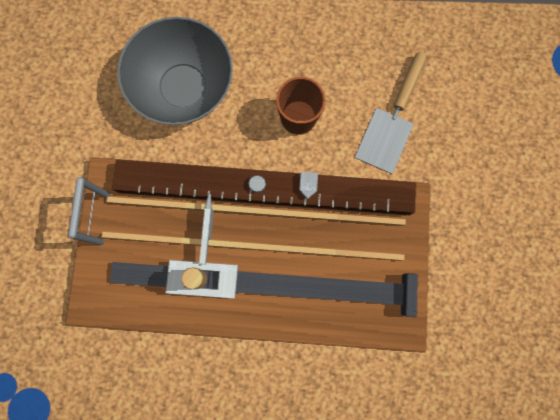

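View pics/scene0.png

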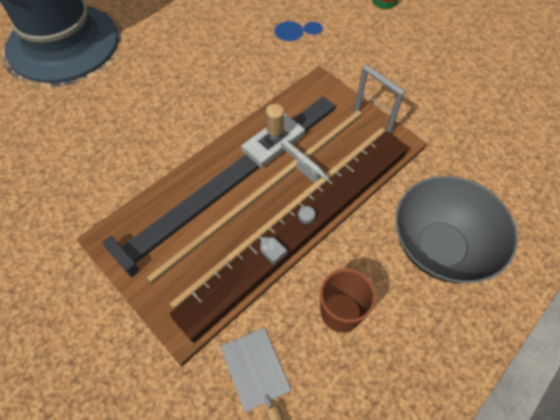

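The top view shows the bow at left (world +y), the pointer tip near (209,193), the house rider's point near (308,198), the stud at (257,184) and the knob top at (192,279). I'll enlarge it to refine these.

```bash
python3 - <<'E'
import cv2
i=cv2.imread('pics/top0.png')[160:310,160:340]
cv2.imwrite('pics/top0c.png',cv2.resize(i,None,fx=4,fy=4,interpolation=cv2.INTER_CUBIC))
import numpy as np
from h import *
f=dict(np.load('pics/top0.npz'))
for n,u,v,z in [('ptr',209,193,.055),('mark',308,198,.054),('stud',257,184,.06),('knob',192,279,.108),('railL',110,273,.03),('railR',400,294,.03),('bTL',92,158,.02),('bTR',430,183,.02),('bBL',68,325,.02),('bBR',425,350,.02)]:
    print(n,atz(f,u,v,z).round(4),atd(f,u,v).round(4))
E
```

```text
ptr [0.6088 0.0782 0.055 ] [0.6097 0.0789 0.0503]
mark [ 0.6044 -0.0636  0.054 ] [ 0.6035 -0.0633  0.0586]
stud [0.6222 0.0098 0.06  ] [0.6217 0.0097 0.0623]
knob [0.4864 0.0877 0.108 ] [0.4864 0.0877 0.1081]
railL [0.4939 0.2186 0.03  ] [0.4941 0.2224 0.019 ]
railR [ 0.4706 -0.199   0.03  ] [ 0.4706 -0.198   0.0337]
bTL [0.666  0.2622 0.02  ] [0.6652 0.261  0.023 ]
bTR [ 0.6373 -0.2516  0.02  ] [ 0.6415 -0.2578  0.0011]
bBL [0.4197 0.276  0.02  ] [0.4194 0.2774 0.0167]
bBR [ 0.3919 -0.2357  0.02  ] [ 0.392  -0.2355  0.0206]
```

View pics/top0c.png

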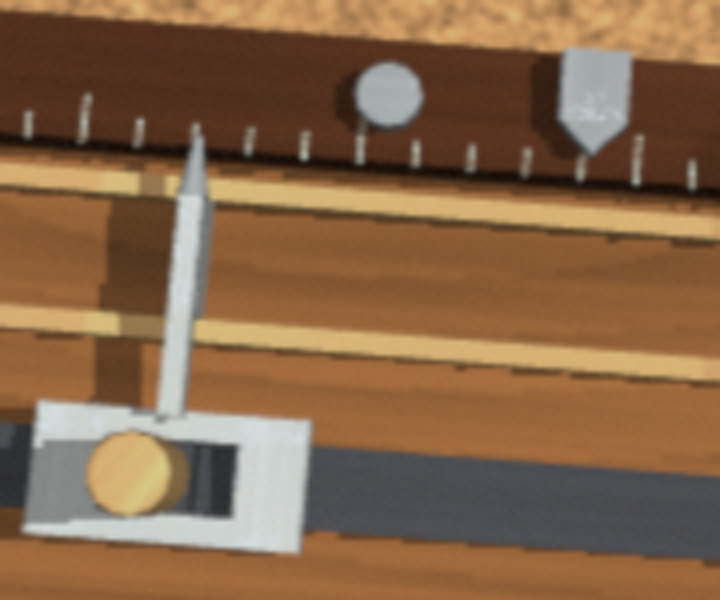

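```bash
cat >> h.py <<'E'
yd=np.array([0.055,0.9985,0.]); yaw=np.pi-0.055
K0=np.array([0.4864,0.0877,0.080])
E
python3 - <<'E'
from h import *
p=K0.copy(); p[2]=.22
robot.goto(p,[np.pi,0,yaw]); print(robot.sense()['t'])
robot.move_straight(K0,vel=.15,contact_N=8)
robot.grip(0.0,30)
s=robot.sense(); print(s['t'],s['tcp_pos'],s['opening'],s['gripper_force'],s['wrist_force'])
# knob from K0 back by 186 mm minus 6 to be refined
robot.move_straight(K0-yd*0.180,vel=.08)
s=robot.sense(); print(s['t'],s['tcp_pos'],s['opening'],s['gripper_force'],s['wrist_force'])
snap('top','top1');snap('scene','scene1')
a=cv2.imread('pics/top1.png')
cv2.imwrite('pics/top1c.png',cv2.resize(a[150:300,240:440],None,fx=4,fy=4,interpolation=cv2.INTER_CUBIC))
E
```

```text
2.3333
3.975 [0.48655872 0.0878026  0.08036228] 0.3260854264770879 29.859983325004578 [-1.04655015 -0.72285556  3.81058684]
6.375 [ 0.47600946 -0.09129294  0.0803312 ] 0.3179430521611104 30.400153398513794 [-2.61184403  2.97597832  8.56747845]
```

View pics/top1c.png

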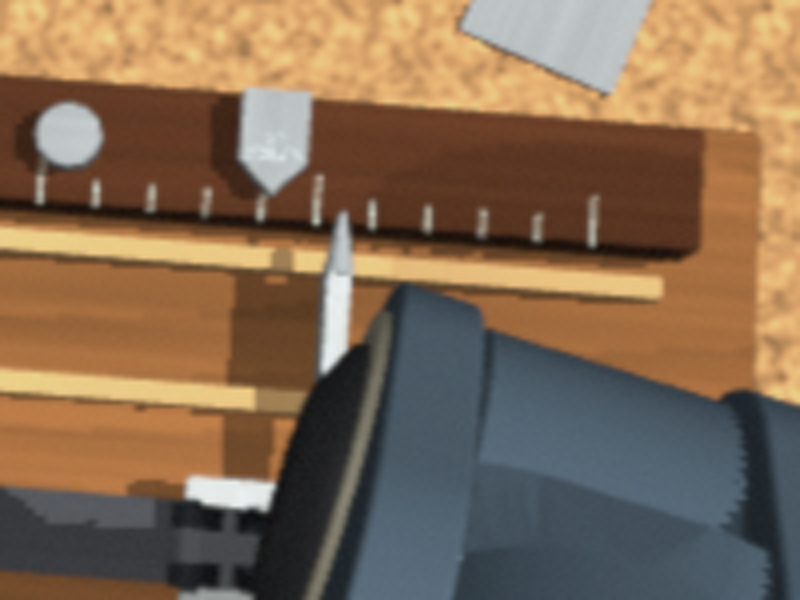

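The pointer tip is at crop (343,213), about 25 mm behind the rider's point at (273,195). I'll compute the gap, draw back the rest, then bring it up to about 4 mm short and look again.

```bash
python3 - <<'E'
from h import *
f=dict(np.load('pics/top1.npz'))
g=(atz(f,240+343/4,150+213/4,.055)-atz(f,240+273/4,150+195/4,.054))@yd
print('gap',g)
back=0.030+g
assert 0<back<.012
b=np.array(robot.sense()['tcp_pos']); b[2]=.080
b=b-yd*back; robot.move_straight(b,vel=.05)
robot.sleep(.2); f=snap('top','top2')
robot.move_straight(b+yd*(.022+.030-.004),vel=.04); robot.sleep(.2)
s=robot.sense(); print(s['t'],s['tcp_pos'],s['wrist_force'],s['opening'])
snap('top','top3')
A=[cv2.resize(cv2.imread(f'pics/top{i}.png')[165:215,270:370],None,fx=6,fy=6,interpolation=cv2.INTER_CUBIC) for i in (2,3)]
cv2.imwrite('pics/t23.png',np.vstack(A))
E
```

```text
gap -0.025358870371226885
8.525 [ 0.47844167 -0.04891159  0.08033216] [-1.64551213 -0.96466541  5.1295091 ] 0.3162860751136361
```

View pics/t23.png

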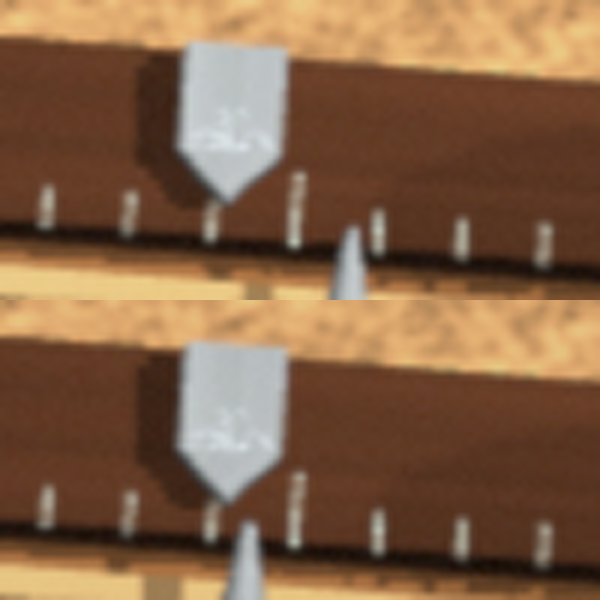

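Top half: drawn back, with the pointer at (352,228) and the rider's point at (229,203). Bottom half: the pointer at (250,522) is still just short of the rider's point at (229,503).

```bash
python3 - <<'E'
from h import *
def gap(n,p,m):
    f=dict(np.load(f'pics/{n}.npz')); q=lambda c,z:atz(f,270+(c[0]-2.5)/6,165+(c[1]-2.5)/6,z)
    return (q(p,.055)-q(m,.054))@yd
print(gap('top2',(352,228),(229,203)))
g=gap('top3',(250,222),(229,203)); print(g)
assert -.009<g<-.002
b=np.array(robot.sense()['tcp_pos']); b[2]=.080
robot.move_straight(b-yd*(g+.0007),vel=.02); robot.sleep(.2)
snap('top','top4')
A=[cv2.resize(cv2.imread(f'pics/top4.png')[165:215,270:350],None,fx=10,fy=10,interpolation=cv2.INTER_CUBIC)]
cv2.imwrite('pics/t4.png',np.vstack(A)); print(robot.sense()['t'])
E
```

```text
-0.029627881289165367
-0.005232157235489167
9.1583
```

View pics/t4.png

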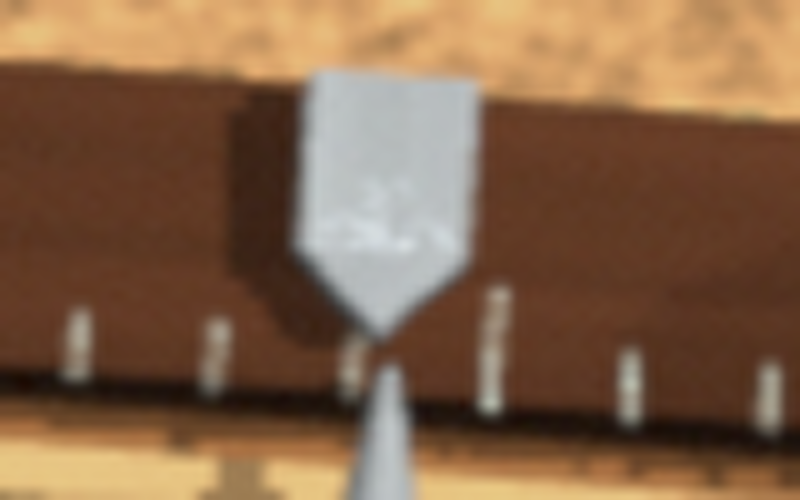

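The pointer tip (389,367) is about 1 px short of the rider's point (380,340). I'll make one last small forward move, then release and retreat.

```bash
python3 - <<'E'
from h import *
f=dict(np.load('pics/top4.npz')); q=lambda u,v,z:atz(f,270+(u-4.5)/10,165+(v-4.5)/10,z)
g=(q(389,367,.055)-q(380,340,.054))@yd; print(g)
assert -.003<g<-.0003
b=np.array(robot.sense()['tcp_pos']); b[2]=.080
b=b-yd*g; robot.move_straight(b,vel=.01); robot.sleep(.3)
robot.grip(1.0); c=b.copy(); c[2]=.2; robot.move_straight(c,vel=.12)
robot.goto([.35,.35,.25],[np.pi,0,yaw])
print(robot.sense()['t'])
snap('top','top5')
a=cv2.imread('pics/top5.png')
cv2.imwrite('pics/t5.png',np.vstack([cv2.resize(a[165:215,270:350],None,fx=7.5,fy=7.5,interpolation=cv2.INTER_CUBIC),cv2.resize(a[230:310,240:400],(600,200))]))
E
```

```text
-0.001474848644220133
13.0
```

View pics/t5.png

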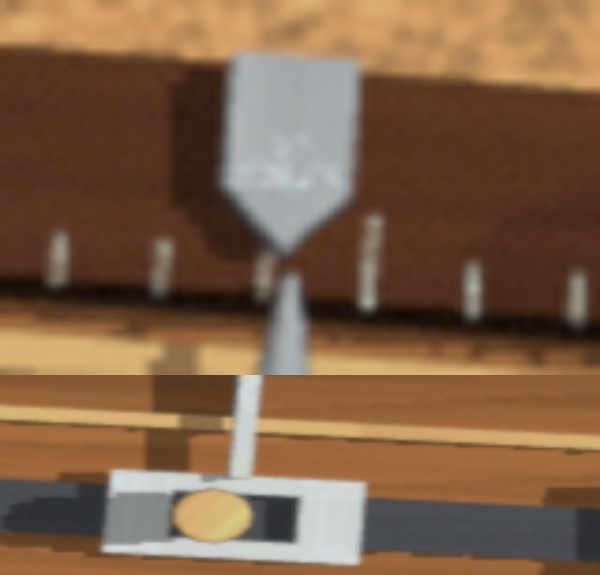

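The pointer (291,275) seems barely moved relative to the rider's point (286,252). I'll measure the shift between the two frames with image registration.

```bash
python3 - <<'E'
from h import *
# centroid of the grey pointer, per row, and house axis, in last two frames
for n in ('top3','top4','top5'):
    i=np.load(f'pics/{n}.npz')['image'].astype(float)
    def col(v,u0,u1):
        r=i[v,u0:u1]; bl=np.clip(r[:,2]-0.62*r[:,0],0,None); u=np.arange(u0,u1); return (bl*u).sum()/bl.sum()
    print(n,'ptr',[round(col(v,302,318),2) for v in range(202,213)],'house',[round(col(v,296,322),2) for v in range(176,199,2)])
print(robot.sense()['tcp_pos'])
E
```

```text
top3 ptr [np.float64(308.5), np.float64(309.06), np.float64(309.12), np.float64(310.45), np.float64(310.83), np.float64(310.76), np.float64(310.71), np.float64(310.65), np.float64(310.71), np.float64(310.58), np.float64(310.5)] house [np.float64(308.57), np.float64(308.53), np.float64(308.26), np.float64(308.2), np.float64(308.03), np.float64(307.89), np.float64(307.81), np.float64(308.03), np.float64(308.18), np.float64(308.53), np.float64(308.34), np.float64(309.37)]
top4 ptr [np.float64(307.14), np.float64(307.55), np.float64(307.59), np.float64(308.35), np.float64(308.34), np.float64(308.28), np.float64(308.2), np.float64(308.06), np.float64(308.0), np.float64(307.91), np.float64(307.9)] house [np.float64(308.58), np.float64(308.52), np.float64(308.27), np.float64(308.25), np.float64(308.02), np.float64(307.9), np.float64(307.81), np.float64(308.01), np.float64(308.21), np.float64(308.52), np.float64(308.35), np.float64(309.36)]
top5 ptr [np.float64(307.07), np.float64(307.43), np.float64(307.59), np.float64(308.22), np.float64(307.99), np.float64(308.07), np.float64(308.01), np.float64(307.85), np.float64(307.78), np.float64(307.67), np.float64(307.65)] house [np.float64(308.58), np.float64(308.52), np.float64(308.27), np.float64(308.22), np.float64(308.03), np.float64(307.92), np.float64(307.8), np.float64(308.02), np.float64(308.21), np.float64(308.57), np.float64(308.31), np.float64(309.33)]
[0.35097264 0.34875731 0.2497592 ]
```

The pointer only moved 0.2 px because the small move was lost to arm lag, so about 1.2 mm remains. I'll check closely with the wrist camera before mending it.

```bash
python3 - <<'E'
from h import *
robot.goto([.55,-.06,.22],[np.pi,0,yaw])
f=snap('wrist','w1'); s=robot.sense(); print(s['t'])
R,t=f['R'],f['t']
X=np.array([.607,-.0636,.055]); c=R@X+t; print(c, f['fx']*c[0]/c[2]+f['cx'], f['fy']*c[1]/c[2]+f['cy'],-R.T@t)
E
```

```text
14.775
[-0.0026504   0.0419507   0.31721229] 273.34449469399766 248.95071638936963 [ 0.4845488  -0.05441365  0.35048576]
```

View pics/w1.png

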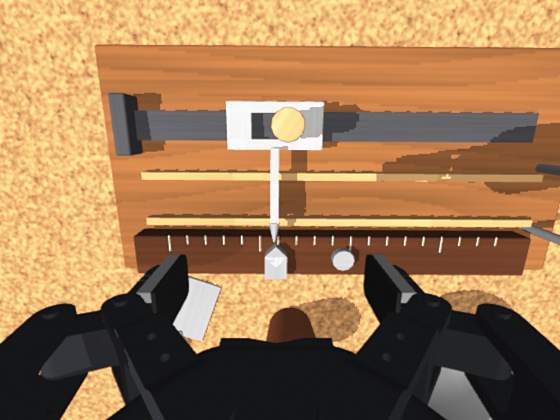

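The wrist view (bow at right) agrees: the pointer tip (274.5,241) lies about 1 px short of the rider's point (276,248). I'll re-grip and step forward under camera feedback.

```bash
python3 - <<'E'
from h import *
def cen():
    i=robot.grab_frame('top')['image'].astype(float); o=[]
    for v in range(206,213):
        r=i[v,302:318]; bl=np.clip(r[:,2]-0.62*r[:,0],0,None); o.append((bl*np.arange(302,318)).sum()/bl.sum())
    return np.mean(o)
b=np.array([.4787,-.0448,.080]); u=b.copy(); u[2]=.2
robot.goto(u,[np.pi,0,yaw]); robot.move_straight(b,vel=.12,contact_N=8); robot.grip(0.,30)
c0=cen(); print('start',c0,robot.sense()['t'])
T=307.86-.85
for k in range(12):
    c=cen()
    if c<T+.1: break
    b=b+yd*.0004; robot.move_straight(b,vel=.01); robot.sleep(.15)
print(k,cen(),robot.sense()['tcp_pos'])
robot.grip(1.0); print('released',cen())
b=np.array(robot.sense()['tcp_pos']);b[2]=.2; robot.move_straight(b,vel=.15); robot.goto([.35,.35,.25],[np.pi,0,yaw])
print(cen(),robot.sense()['t'])
snap('top','top6')
a=cv2.imread('pics/top6.png')
cv2.imwrite('pics/t6.png',cv2.resize(a[165:215,270:350],None,fx=10,fy=10,interpolation=cv2.INTER_CUBIC))
E
```

```text
start 307.7329531044942 16.9333
6 306.8720944841728 [ 0.47891817 -0.04358113  0.08029986]
released 306.8676140278776
306.87158579782135 22.9167
```

View pics/t6.png

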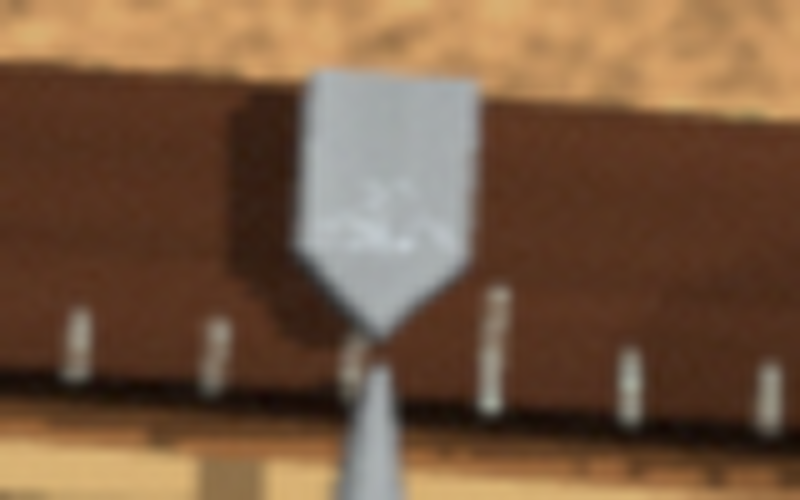

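The pointer tip (378,367) is now in line with the rider's point (380,340) along the cutter's x axis, and the gripper is clear.

```bash
python3 -c "
from plant import robot
print(robot.close_job())"
```

```text
the job is handed in; nothing more can be done
None
```

The stop was drawn back about 30 mm behind the house-shaped rider, brought up towards the bow until its pointer stood level with it (within about 0.5 mm in the camera image, after a second grip to push it the last 1 mm or so), then released; the job is handed in at about 23 s, and no verdict was returned.

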